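Close the embedding mould on a bone slice and hold it shut

ROBOT

A 6-joint arm with a two-finger parallel gripper is mounted at the origin on a cart in front of the work surface, level with it; the furniture and walls round the work are solid. World frame = base frame: x ahead of the robot, y to its left, z up, the work surface at z = 0. Lengths are in m, angles in rad, forces in N, time in s.
With the tool pointing down it reaches from about 0.225 to 0.725 m from the base axis. Payload 3.1 kg.
Tool frame: the origin (TCP) lies at the very end of the fingers, on their centre line; the grasp point (between the pads) lies 19 mm behind it; z points along the fingers, y is the line along which they close (so a half turn about z gives the same grasp; the last joint's range is limited). The gripper opens to 85 mm and grips with 20 to 120 N. Pads are 22 mm wide; open, the fingers measure 114 mm over their backs; the gripper's body (76 mm by 85 mm) begins 54 mm behind the grasp point. The pads swing forward as they close: fully open they stand 13 mm farther back than shut.
Start: joints at [1.046, 0.048, 0.099, 1.622, 0, 1.443], TCP at [0.203, 0.484, 0.231] pointing down, gripper open.
Joint ranges: [-2.91, 2.91], [-0.99, 1.94], [-1.21, 1.42], [-2.12, 2.29], [-1.49, 1.47], [-3.14, 3.14]. Speed limits (rad/s): [2.79, 2.79, 3.14, 3.14, 3.14, 3.14].

INTERFACE

Orientations are given as [roll, pitch, yaw] about the fixed x, y, z axes, in that order (R = Rz(yaw) Ry(pitch) Rx(roll)).
In Python, from rig import r gives the robot as it stands. The module is installed in compiled form; this text tells all that it offers.
- The arm moves only by the shell command python3 -m pendant 'ROWS' [FORCE]. ROWS is JSON, a list of rows, each an object of numbers: "x", "y", "z": the shift along the tool's x, y, z each as a share of 0.02 m, from -1 to 1; "ax", "ay", "az": the turn, a rotation vector about the tool's x, y, z each as a share of 1.5 rad, from -1 to 1; "hand": the closure, from 0 (fully open) to 1 (shut). In form: [{"x": .., "y": .., "z": .., "ax": .., "ay": .., "az": .., "hand": ..}, ...]. A call has 1 to 20 rows; each row shifts and turns the commanded pose from where the row before left it, along the tool's axes as they then stand; what a row does not reach is not made up. A row lasts 1/12 s, in which the tool goes at most 41.7 mm and 7.16 degrees, less where a joint would pass 70% of its speed; a pose out of reach is approached as far as the arm can. A call with a number of a shift or a turn outside -1 to 1 is refused whole. A call with a gripper value outside its range is refused whole. The fingers move at their own pace and stop on an object; FORCE is the grip in N (left out, the last holds). Time passes only in rows, so rows that do not move let the fingers close. It gives the time, the measured TCP pose, the force, the opening and the grip force at its end, in the units of the state.
- r.sense(): the state, without advancing time (a new reading comes with each control period).
- r.read_camera(name): name is "side" or "top"; returns the picture (384x512x3 uint8, blue, green, red); there is no depth.
- r.get_calibration(name): a dict with "fx", "fy", "cx", "cy" (pixels), "k1" (the pictures are not rectified: a ray, as slopes to the right and down, at radius r is drawn at 1 + k1 r^2 times it, then the intrinsics apply), "rvec" (rotation vector, rad) and "tvec" (3), from world to camera coordinates, as OpenCV has them. Camera axes: x right, y down, z forward; pixel columns grow to the right and rows downward; lengths in m; the calibration is good to about 2 mm. A picture is of the moment at which its call begins. get_calibration takes no time and is no camera call.
- r.close_job(): hands the job in; it is judged then, once.
The state is a dict: "time_s": time; "joint_positions": joint angles; "dq": joint speeds; "effort": joint torques, N m; "eef_pos": TCP position; "tcp_rot": TCP orientation; "contact_force": force on the tool from outside, world axes, zero at the start; "ft_torque": the same for the moment, N m; "width": finger opening in m; "grip_force": force on a finger pad.
Only numpy, scipy, OpenCV 4.12 (cv2) and the standard library are available. Lean on these libraries where they do the work, as an engineer would, in place of code of your own. Each camera call takes 0.05 s, during which the arm holds its last target. There are 200 camera calls.

TASK

Get the embedding mould ready for pouring: push the black knob of the hold-down straight down until its sprung foot presses on the bone slice with the spring about half compressed, not bottomed out, and let go of the knob (it stays where it is left). Then fetch the loose brass angle (it has an upright lug to hold it by), set it flat on the plate and push it home into the fixed corner, so that the end of each arm butts squarely on its wall with no gap; the slice stays where it lies and the things round about are left alone. Finish still holding the angle and pressing it into both walls, ready for someone else to pour the resin: do not let go.

Things in the scene. Friction and masses are not known exactly. Their poses are not given: they have to be found in the camera images.
- mould_centre (a point): middle of the mould space (60 mm in x, 50 in y), on the top face of the grey metal casting plate, 6 mm above the bench; the plate stands turned 20 to 50 degrees to the left. Its axes are the plate's: x to the far wall, y to the left wall, z up. From here the plate reaches 115 mm to -x, 75 to +x, 109 to -y, 75 to +y. All offsets 'from mould_centre' are in these axes
- plate: the casting plate, 190 x 184 x 6 mm, fixed to the bench; origin under its middle, axes as mould_centre, which lies at (20, 17, 6) mm. Carries the walls and, outside the fixed corner at (54, 50) mm from mould_centre, a steel pillar whose top is 76 mm above the plate's top; the pillar's arm, top 69 mm above the plate, guides the hold-down straight over mould_centre
- far_wall: fixed brass wall, 10 mm thick, 24 mm high; origin at mould_centre, same axes: inner face at x = +30 mm, from y = -48 to +35 mm
- left_wall: fixed brass wall, 10 mm thick, 24 mm high; origin at mould_centre, same axes: inner face at y = +25 mm, from x = -49 to +30 mm. With the far wall it makes the fixed corner
- knob_top (a point): centre of the flat top of the hold-down's round black knob (24 mm wide, 9 mm thick), straight above mould_centre; 104 mm above the plate's top when joint sleeve is 0
- sleeve (a joint): hold-down sleeve, m: 0 = fully up, grows as the knob is pushed down, to 0.028; it slides stiffly (about 8 N) and stays where it is left. The free foot's underside is 30 mm minus this value above the plate's top, so it meets the 14 mm slice at 0.016
- foot (a joint): how far the sprung foot is pressed up into the sleeve, m: 0 = free, 0.012 = bottomed out; spring about 0.45 N per mm over a preload of about 0.8 N
- foot_pad: round steel foot, 17 mm wide, 4 mm thick, under the sleeve; origin on the hold-down's axis 30 mm below its underside when not pressed
- bone_centre (a point): centre of the bone slice, a pale upright disc 30 mm wide (a small ridge on one side) and 14 mm high, loose on the plate under the foot within 6 mm; 7 mm above its underside
- bone_slice: the bone slice; origin at the centre of its underside
- lug_grip (a point): grip point of the loose brass angle (lies flat on the bench right of the plate): middle of its lug, an upright fin 10 mm thick, 34 long, 36 high; 22 mm above the angle's underside. Axes are the angle's; the fin runs along its (1, 1, 0), so pinch it across (1, -1, 0). Home: axes match the plate's, this point (-62, -57, 22) mm from mould_centre
- angle: the loose brass angle, 0.2 to 0.4 kg; same axes as lug_grip, which lies at (-62, -57, 22) mm from this origin; home puts this origin on mould_centre. Arm A, along x: x -40 to +30, y -35 to -25 mm. Arm B, along y: x -40 to -30, y -35 to +25 mm. Both 10 mm thick, 24 high. A rib 16 mm high joins the outer elbow to the lug
- end_a (a point): middle of the end face of the angle's arm A (10 x 24 mm, faces the angle's +x); it butts on the far wall: at home (30, -30, 12) mm from mould_centre
- end_b (a point): middle of the end face of the angle's arm B (10 x 24 mm, faces the angle's +y); it butts on the left wall: at home (-35, 25, 12) mm from mould_centre
- by_timer: white kitchen-type timer lying left of the plate, 56 x 70 x 20 mm, origin under its centre; leave alone
- by_vial: small brown vial with a white cap, 23 mm wide, 32 mm high, near left of the plate, origin under its centre; leave alone
- by_dropper: white dropper bottle, 27 mm wide, 92 mm high, right behind the plate, origin under its centre; leave alone

How it is judged:
On the way, in this order (a step that is already met when the one before it is completed fails the run):
1. the sprung foot stands on the slice, half compressed, with the knob let go (value of joint foot between 0.003 and 0.0105 m and contact force between foot_pad and bone_slice above 0.5 N and horizontal distance between bone_centre and mould_centre below 0.009 m and distance between the grasp point and knob_top above 0.04 m), for 0.3 s.
2. the loose angle is home: both ends pressed on their walls (x of end_a in the frame of mould_centre above 0.028 m and y of end_b in the frame of mould_centre above 0.023 m and y of end_a in the frame of mould_centre between -0.033 and -0.027 m and x of end_b in the frame of mould_centre between -0.038 and -0.032 m and z of end_a in the frame of mould_centre between 0.01 and 0.014 m and z of end_b in the frame of mould_centre between 0.01 and 0.014 m and angle between the x axis of lug_grip and the x axis of mould_centre, either way round below 0.04 rad and contact force between angle and far_wall above 1 N and contact force between angle and left_wall above 1 N and contact force between the fingers and angle above 2 N), for 0.2 s.
At the end, for the whole second after the job is handed in: The hand still presses the loose angle home: both ends within 2 mm of their walls (3 mm sideways) with over 1 N on each, flat on the plate within 2 mm, square within 0.04 rad; the foot still presses the slice, compressed 3 to 10.5 mm; the slice has moved under 5 mm (all of step 2 and value of joint foot between 0.003 and 0.0105 m and contact force between foot_pad and bone_slice above 0.5 N and horizontal distance between bone_centre and mould_centre below 0.009 m and distance of bone_centre from where it was at the start of the episode below 0.005 m and linear speed of angle below 0.01 m/s); the arm keeps its last pose, push and grip.
It fails at once if the bone slice is crushed (over 25 N under the foot) (contact force between foot_pad and bone_slice above 25 N).
It fails at once if the angle is rammed into a wall (over 60 N) (contact force between angle and far_wall above 60 N or contact force between angle and left_wall above 60 N).
It fails at once if the angle hits the bone slice (contact force between angle and bone_slice above 0.5 N).
It fails at once if a thing round about is moved over 20 mm (distance of any of by_timer, by_vial, by_dropper from where it was at the start of the episode above 0.02 m).
It also fails if it takes over 58 s, if anything falls off the work surface, if the arm or the gripper's body presses on something with over 40 N, if the wrist force passes 120 N, or if a joint passes its speed limit or range.

## Working session

There is one attempt and no reset: what is moved stays moved. The work goes in short steps, Python scripts to look and compute and a shell command to move; the robot and the scene stay as the last step left them, time stands still between calls to the robot, and variables do not carry over. Pictures are saved under pics/ and viewed, at most 10 in all, crops included, and the job is handed in when it is done.

```bash
mkdir -p pics; python3 - <<'E'
from rig import r
import cv2
for n in("top","side"):
    cv2.imwrite(f"pics/{n}0.png",cv2.resize(r.read_camera(n),(800,600),interpolation=cv2.INTER_CUBIC)); print(n,r.get_calibration(n))
print(r.sense())
E
```

```text
top {'fx': 396.7164671847606, 'fy': 396.7164671847606, 'cx': 260.4433118698306, 'cy': 189.89555170263912, 'k1': -0.006238578935515509, 'rvec': array([ 2.17334781, -2.20872189,  0.09390891]), 'tvec': array([-8.46393136e-04,  4.96150940e-01,  1.08785286e+00])}
side {'fx': 474.2408883496425, 'fy': 474.2408883496425, 'cx': 260.8725222046278, 'cy': 191.85776118216623, 'k1': -0.18633348993859852, 'rvec': array([ 2.31317451, -0.1333083 ,  0.05918114]), 'tvec': array([-0.49839789,  0.11680908,  1.10609037])}
{'time_s': 0.1, 'joint_positions': array([1.04625296e+00, 4.86555303e-02, 9.77398163e-02, 1.62200505e+00,
       1.61817690e-05, 1.44299307e+00]), 'dq': array([-0.00040681, -0.00127729,  0.0041524 , -0.00042711, -0.00099329,
       -0.00042441]), 'effort': array([ 1.83673474e-03, -3.39852297e+01,  3.20935643e+01,  1.58211234e-02,
       -5.71487647e-05, -6.44655156e-07]), 'eef_pos': array([0.20259404, 0.48373064, 0.23023786]), 'tcp_rot': array([-3.13948761e+00, -2.86820787e-04,  2.74485223e+00]), 'contact_force': array([ 0.97783071,  0.07810115, -0.8992519 ]), 'ft_torque': array([-0.00584276, -0.06229631, -0.01861072]), 'grip_force': 0.0, 'width': 0.0858916351277505}
```

View pics/top0.png

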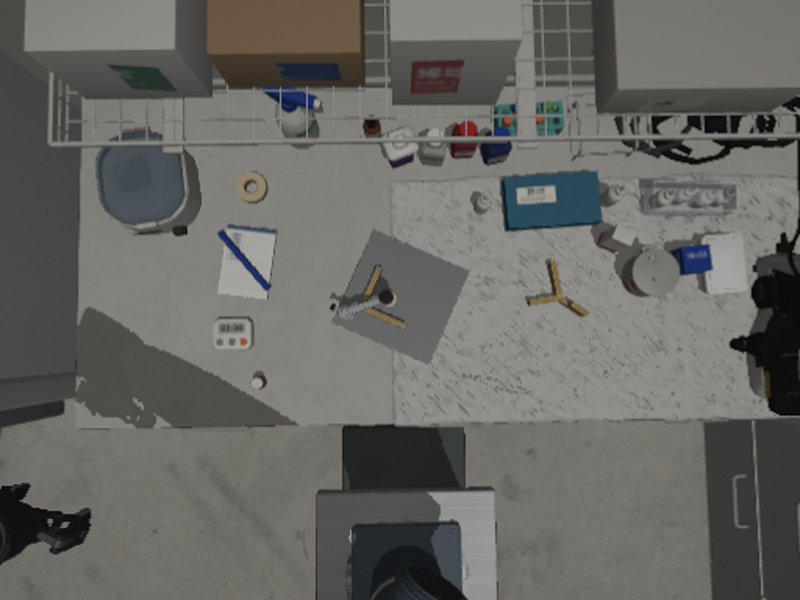

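View pics/side0.png

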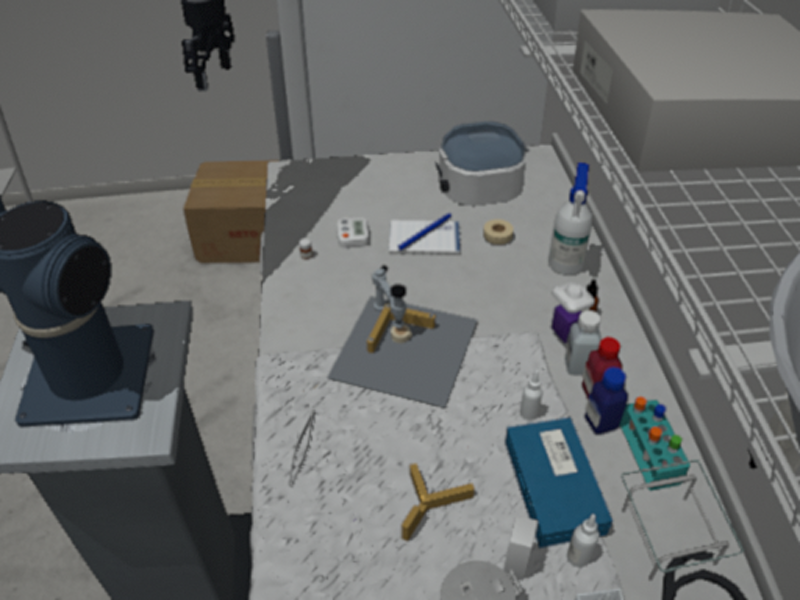

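The top view shows the plate at about (400,297), the knob at (387,297), the angle at about (558,292) and the timer at (232,333). The side view shows the same things, with the dropper at (532,398). I'll enlarge both.

```bash
cat > h.py <<'E'
from rig import r
import cv2,numpy as np
def proj(n,P):
    c=r.get_calibration(n); R=cv2.Rodrigues(c['rvec'])[0]
    q=np.atleast_2d(P)@R.T+c['tvec']; s=q[:,:2]/q[:,2:]; s=s*(1+c['k1']*(s**2).sum(1,keepdims=True))
    return s*[c['fx'],c['fy']]+[c['cx'],c['cy']]
def ray(n,u,v,z):
    c=r.get_calibration(n); R=cv2.Rodrigues(c['rvec'])[0]
    K=np.array([[c['fx'],0,c['cx']],[0,c['fy'],c['cy']],[0,0,1]])
    s=cv2.undistortPoints(np.array([[[u,v]]],float),K,np.array([c['k1'],0,0,0]))[0,0]
    d=R.T@np.r_[s,1]; o=-R.T@c['tvec']; return o+d*(z-o[2])/d[2]
def crop(n,x0,y0,w,h,k,fn,draw=()):
    im=cv2.resize(r.read_camera(n)[y0:y0+h,x0:x0+w],None,fx=k,fy=k,interpolation=cv2.INTER_CUBIC)
    for L,col in draw:
        p=((proj(n,L)-[x0,y0]+.5)*k-.5).round().astype(int); cv2.polylines(im,[p.reshape(-1,1,2)],True,col,1)
    cv2.imwrite(fn,im)
E
python3 -c "
from h import *
crop('top',205,140,180,100,4.4444,'pics/t1.png'); crop('side',205,165,110,190,3.15,'pics/s1.png')"
```

```text
(no output)
```

View pics/t1.png

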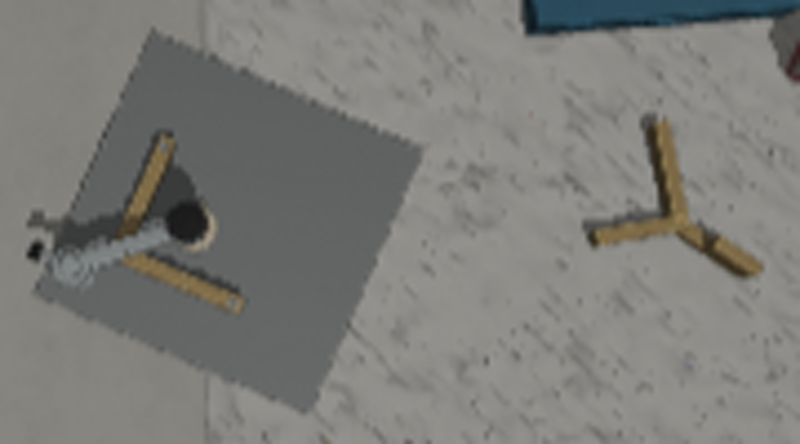

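View pics/s1.png

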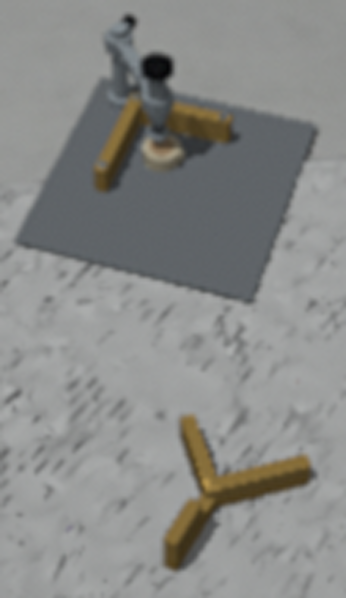

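```bash
cat > fit.py <<'E'
from h import *
from scipy.optimize import least_squares
T=lambda u,v:((u+.5)/4.4444-.5+205,(v+.5)/4.4444-.5+140)
S=lambda u,v:((u+.5)/3.15-.5+205,(v+.5)/3.15-.5+165)
def xf(p,L): 
    c,s=np.cos(p[2]),np.sin(p[2]); L=np.array(L,float)/1000
    return L@np.array([[c,s,0],[-s,c,0],[0,0,1]])+[p[0],p[1],0]
C=[[75,75,6],[75,-109,6],[-115,-109,6],[-115,75,6]]
def fit(obs,p0):
    f=lambda p:np.concatenate([(proj(n,xf(p,L))-np.array(q)).ravel() for n,L,q in obs])
    s=least_squares(f,p0,loss='soft_l1'); print(s.x,np.degrees(s.x[2]),f(s.x).round(1)); return s.x
if __name__=="__main__":
    pt=[T(35,292),T(153,30),T(425,150),T(307,413)]; ps=[S(103,80),S(317,127),S(252,300),S(18,242)]
    fit([('top',C,pt)],[.4,0,1.1]); fit([('side',C,ps)],[.4,0,1.1]); P=fit([('top',C,pt),('side',C,ps)],[.4,0,1.1])
    k=lambda n,u,v:ray(n,u,v,.006+.104)
    print('knob',k('top',*T(187,224)),k('side',*S(158,66)), 'pillar', ray('top',*T(72,266),.082))
    A=[[30,-30,24],[-35,25,24],[-74,-69,36]]
    at=[T(655,125),T(595,236),T(757,268)]; As=[S(308,462),S(188,420),S(172,545)]
    fit([('top',A,at)],[.4,-.2,.3]);Q=fit([('top',A,at),('side',A,As)],[.4,-.2,.3])
E
python3 fit.py
```

```text
[0.49209991 0.02766176 1.13528253] 65.04689729181389 [-0.4 -0.  -0.  -0.3  0.1 -0.1  0.3  0.4]
[0.49097316 0.02534584 1.14155364] 65.40620552399236 [-0.3 -0.9  0.6 -0.5  0.6  0.8 -1.3  0.1]
[0.49157623 0.02682864 1.1388391 ] 65.25067370908009 [-0.   0.3  0.1 -0.1  0.3 -0.1  0.8  0.5  0.  -1.3  0.8 -0.8  0.6  0.4
 -1.1 -0.5]
knob [0.48967694 0.02757148 0.11      ] [0.48981206 0.01818455 0.11      ] pillar [0.4679677  0.09620177 0.082     ]
[ 0.52170532 -0.24212394  0.18497678] 10.598388900315687 [ 0.2 -1.1 -0.5  0.6  0.3  0.2]
[ 0.52090791 -0.24591554  0.18184626] 10.419023036368591 [ 1.6 -0.8  0.8  0.9  1.6  0.6  0.7 -1.  -0.3 -1.3 -0.1 -0.6]
```

```bash
cat > ov.py <<'E'
from fit import *
def outl(P,Q):
    y,m=(0,255,255),(255,0,255)
    d=[(xf(P,C),y),(xf(P,[[30,-48,30],[40,-48,30],[40,35,30],[30,35,30]]),y),(xf(P,[[-49,25,30],[30,25,30],[30,35,30],[-49,35,30]]),y)]
    d.append((xf(P,[[12*np.cos(a),12*np.sin(a),110] for a in np.arange(0,6.28,.3)]),y))
    d.append((xf(P,[[15*np.cos(a),15*np.sin(a),20] for a in np.arange(0,6.28,.3)]),y))
    d.append((xf(Q,[[30,-35,24],[30,-25,24],[-30,-25,24],[-30,25,24],[-40,25,24],[-40,-35,24]]),m))
    e=np.array([12,12]);f=np.array([3.5,-3.5]);c=np.array([-62,-57])
    d.append((xf(Q,[[*(c+a*e+b*f),36] for a,b in((1,1),(1,-1),(-1,-1),(-1,1))]),m)); return d
def mosaic(P,Q,fn):
    d=outl(P,Q)
    crop('top',205,140,180,100,4.4,'/tmp/a.png',d); crop('side',205,165,110,190,3.1,'/tmp/b.png',d)
    return
E
python3 - <<'E'
from ov import *
P=np.array([.4918,.0272,1.137]);Q=np.array([.5213,-.244,.183])
d=outl(P,Q)
crop('top',330,158,60,50,8,'/tmp/a.png',d);crop('top',205,145,110,80,8,'/tmp/c.png',d);crop('side',245,290,70,60,6,'/tmp/b.png',d)
crop('side',205,165,110,100,4,'/tmp/e.png',d)
M=np.zeros((600,800,3),np.uint8)
def put(f,x,y,s):
    i=cv2.resize(cv2.imread(f),None,fx=s,fy=s);M[y:y+i.shape[0],x:x+i.shape[1]]=i[:600-y,:800-x]
put('/tmp/a.png',0,0,.75);put('/tmp/c.png',365,0,.49);put('/tmp/b.png',0,305,.8);put('/tmp/e.png',365,320,.68)
cv2.imwrite('pics/m.png',M)
for n,p in(('top',(482/1.5625,202/1.5625)),('side',(532/1.5625,398/1.5625))): print(ray(n,*p,.05 if n=='side' else .09))
E
```

```text
[ 0.64925758 -0.13727771  0.09      ]
[ 0.65606697 -0.15775935  0.05      ]
```

View pics/m.png

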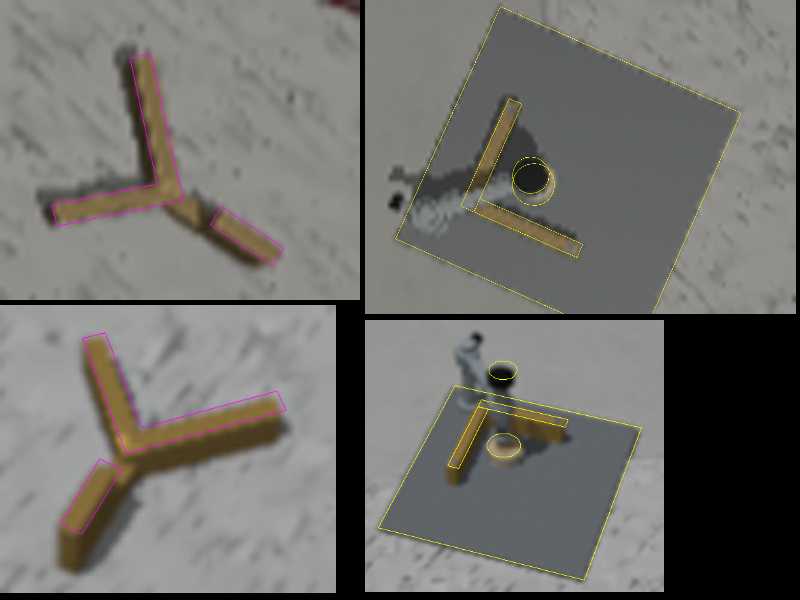

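The wireframes match on the plate, the walls and the angle. The pink outline lies on the arms and lug, and the yellow knob circle is on the knob. Next I close the fingers and go over the knob.

```bash
python3 -m pendant '[{"x":-1,"y":-0.7,"hand":1},{"x":-1,"y":-0.7,"hand":1},{"x":-1,"y":-0.7,"hand":1},{"x":-1,"y":-0.7,"hand":1},{"x":-1,"y":-0.7,"hand":1},{"x":-1,"y":-0.7,"hand":1},{"x":-1,"y":-0.7,"hand":1},{"x":-1,"y":-0.7,"hand":1},{"x":-1,"y":-0.7,"hand":1},{"x":-1,"y":-0.7,"hand":1},{"x":-1,"y":-0.7,"hand":1},{"x":-1,"y":-0.7,"hand":1},{"x":-1,"y":-0.7,"hand":1},{"x":-1,"y":-0.7,"hand":1},{"x":-1,"y":-0.7,"hand":1},{"x":-1,"y":-0.7,"hand":1},{"x":-1,"y":-0.7,"hand":1},{"x":-1,"y":-0.7,"hand":1}]' 40; python3 -m pendant '[{"x":-1,"y":-0.7,"z":0.5,"hand":1},{"x":-1,"y":-0.7,"z":0.5,"hand":1},{"x":-1,"y":-0.7,"z":0.5,"hand":1},{"x":-1,"y":-0.7,"z":0.5,"hand":1},{"x":-0.1,"z":1,"hand":1},{"z":1,"hand":1},{"hand":1},{"hand":1},{"hand":1}]'
```

```text
validation failed for argument at $[0]...
validation failed for argument at $[0]...
```

```bash
python3 -m pendant '[{"x":-1,"y":-0.7,"z":0,"ax":0,"ay":0,"az":0,"hand":1}]' 40; python3 -c "
from rig import r;print(r.sense()['eef_pos'],r.sense()['time_s'])"
```

```text
time_s: 0.48
eef_pos: [0.2146, 0.4655, 0.2308]
tcp_rot: [3.141, -0.002, 2.748]
contact_force: [0.4, -0.6, -0.5]
width: 0.0756
grip_force: 0.0
[0.21464304 0.46552697 0.23079336] 0.4833
```

All seven keys are needed in each row.

```bash
python3 -m pendant '[{"x":-1,"y":-0.7,"z":0,"ax":0,"ay":0,"az":0,"hand":1},{"x":-1,"y":-0.7,"z":0,"ax":0,"ay":0,"az":0,"hand":1},{"x":-1,"y":-0.7,"z":0,"ax":0,"ay":0,"az":0,"hand":1},{"x":-1,"y":-0.7,"z":0,"ax":0,"ay":0,"az":0,"hand":1},{"x":-1,"y":-0.7,"z":0,"ax":0,"ay":0,"az":0,"hand":1},{"x":-1,"y":-0.7,"z":0,"ax":0,"ay":0,"az":0,"hand":1},{"x":-1,"y":-0.7,"z":0,"ax":0,"ay":0,"az":0,"hand":1},{"x":-1,"y":-0.7,"z":0,"ax":0,"ay":0,"az":0,"hand":1},{"x":-1,"y":-0.7,"z":0,"ax":0,"ay":0,"az":0,"hand":1},{"x":-1,"y":-0.7,"z":0,"ax":0,"ay":0,"az":0,"hand":1},{"x":-1,"y":-0.7,"z":0,"ax":0,"ay":0,"az":0,"hand":1},{"x":-1,"y":-0.7,"z":0,"ax":0,"ay":0,"az":0,"hand":1},{"x":-1,"y":-0.7,"z":0,"ax":0,"ay":0,"az":0,"hand":1},{"x":-1,"y":-0.7,"z":0,"ax":0,"ay":0,"az":0,"hand":1},{"x":-1,"y":-0.7,"z":0,"ax":0,"ay":0,"az":0,"hand":1},{"x":-1,"y":-0.7,"z":0,"ax":0,"ay":0,"az":0,"hand":1},{"x":-1,"y":-0.7,"z":0,"ax":0,"ay":0,"az":0,"hand":1}]'
python3 -m pendant '[{"x":-1,"y":-0.7,"z":0.5,"ax":0,"ay":0,"az":0,"hand":1},{"x":-1,"y":-0.7,"z":0.5,"ax":0,"ay":0,"az":0,"hand":1},{"x":-1,"y":-0.7,"z":0.5,"ax":0,"ay":0,"az":0,"hand":1},{"x":-1,"y":-0.7,"z":0.5,"ax":0,"ay":0,"az":0,"hand":1},{"x":0,"y":0,"z":0.8,"ax":0,"ay":0,"az":0,"hand":1},{"x":0,"y":0,"z":0.8,"ax":0,"ay":0,"az":0,"hand":1},{"x":0,"y":0,"z":0,"ax":0,"ay":0,"az":0,"hand":1},{"x":0,"y":0,"z":0,"ax":0,"ay":0,"az":0,"hand":1},{"x":0,"y":0,"z":0,"ax":0,"ay":0,"az":0,"hand":1}]'
```

```text
time_s: 1.9
eef_pos: [0.4381, 0.1115, 0.2315]
tcp_rot: [3.141, 0.0, 2.745]
contact_force: [-0.8, 0.3, 0.8]
width: -0.0001
grip_force: 0.0
time_s: 2.65
eef_pos: [0.4899, 0.0302, 0.1602]
tcp_rot: [3.141, 0.001, 2.745]
contact_force: [0.5, -0.1, 1.1]
width: -0.0004
grip_force: 0.0
```

```bash
python3 -m pendant '[{"x":-0.14,"y":-0.1,"z":1,"ax":0,"ay":0,"az":0,"hand":1},{"x":0,"y":0,"z":0.7,"ax":0,"ay":0,"az":0,"hand":1},{"x":0,"y":0,"z":0.4,"ax":0,"ay":0,"az":0,"hand":1},{"x":0,"y":0,"z":0,"ax":0,"ay":0,"az":0,"hand":1},{"x":0,"y":0,"z":0.1,"ax":0,"ay":0,"az":0,"hand":1},{"x":0,"y":0,"z":0.1,"ax":0,"ay":0,"az":0,"hand":1},{"x":0,"y":0,"z":0.1,"ax":0,"ay":0,"az":0,"hand":1},{"x":0,"y":0,"z":0.1,"ax":0,"ay":0,"az":0,"hand":1},{"x":0,"y":0,"z":0,"ax":0,"ay":0,"az":0,"hand":1}]'; python3 -m pendant '[{"x":0,"y":0,"z":0.1,"ax":0,"ay":0,"az":0,"hand":1},{"x":0,"y":0,"z":0.1,"ax":0,"ay":0,"az":0,"hand":1},{"x":0,"y":0,"z":0.1,"ax":0,"ay":0,"az":0,"hand":1},{"x":0,"y":0,"z":0,"ax":0,"ay":0,"az":0,"hand":1}]'
```

```text
time_s: 3.4
eef_pos: [0.4916, 0.0272, 0.1094]
tcp_rot: [3.141, 0.0, 2.745]
contact_force: [0.3, 0.2, 0.2]
width: 0.0001
grip_force: 0.0
time_s: 3.73
eef_pos: [0.4917, 0.0271, 0.1039]
tcp_rot: [3.141, 0.001, 2.745]
contact_force: [-1.6, 0.0, 3.7]
width: 0.0
grip_force: 1.9
```

```bash
python3 -m pendant '[{"x":0,"y":0,"z":0.1,"ax":0,"ay":0,"az":0,"hand":1},{"x":0,"y":0,"z":0.1,"ax":0,"ay":0,"az":0,"hand":1},{"x":0,"y":0,"z":0,"ax":0,"ay":0,"az":0,"hand":1}]'; python3 -m pendant '[{"x":0,"y":0,"z":0.1,"ax":0,"ay":0,"az":0,"hand":1},{"x":0,"y":0,"z":0.1,"ax":0,"ay":0,"az":0,"hand":1},{"x":0,"y":0,"z":0,"ax":0,"ay":0,"az":0,"hand":1}]';  python3 -m pendant '[{"x":0,"y":0,"z":0.1,"ax":0,"ay":0,"az":0,"hand":1},{"x":0,"y":0,"z":0.1,"ax":0,"ay":0,"az":0,"hand":1},{"x":0,"y":0,"z":0,"ax":0,"ay":0,"az":0,"hand":1}]'
```

```text
time_s: 3.98
eef_pos: [0.4918, 0.0271, 0.1004]
tcp_rot: [3.141, 0.001, 2.745]
contact_force: [-2.0, -0.4, 3.9]
width: 0.0001
grip_force: 2.6
time_s: 4.23
eef_pos: [0.4918, 0.0271, 0.0965]
tcp_rot: [3.141, 0.001, 2.745]
contact_force: [-1.8, -0.1, 5.9]
width: -0.0
grip_force: 2.8
time_s: 4.48
eef_pos: [0.4918, 0.0271, 0.0926]
tcp_rot: [3.141, 0.001, 2.745]
contact_force: [-2.1, 0.2, 6.6]
width: -0.0002
grip_force: 3.1
```

```bash
python3 -m pendant '[{"x":0,"y":0,"z":0.1,"ax":0,"ay":0,"az":0,"hand":1},{"x":0,"y":0,"z":0,"ax":0,"ay":0,"az":0,"hand":1}]'; python3 -m pendant '[{"x":0,"y":0,"z":0.1,"ax":0,"ay":0,"az":0,"hand":1},{"x":0,"y":0,"z":0.05,"ax":0,"ay":0,"az":0,"hand":1},{"x":0,"y":0,"z":0,"ax":0,"ay":0,"az":0,"hand":1},{"x":0,"y":0,"z":0,"ax":0,"ay":0,"az":0,"hand":1}]'
```

```text
time_s: 4.65
eef_pos: [0.4918, 0.0271, 0.0909]
tcp_rot: [3.141, 0.001, 2.745]
contact_force: [-3.2, -0.1, 7.4]
width: -0.0
grip_force: 3.6
time_s: 4.98
eef_pos: [0.4918, 0.0271, 0.0882]
tcp_rot: [3.141, 0.001, 2.745]
contact_force: [-3.7, 0.3, 8.2]
width: -0.0002
grip_force: 4.4
```

```bash
python3 -m pendant '[{"x":0,"y":0,"z":0.05,"ax":0,"ay":0,"az":0,"hand":1},{"x":0,"y":0,"z":0,"ax":0,"ay":0,"az":0,"hand":1},{"x":0,"y":0,"z":0,"ax":0,"ay":0,"az":0,"hand":1}]'; python3 -m pendant '[{"x":0,"y":0,"z":-0.5,"ax":0,"ay":0,"az":0,"hand":1},{"x":0,"y":0,"z":-1,"ax":0,"ay":0,"az":0,"hand":1},{"x":0,"y":0,"z":-1,"ax":0,"ay":0,"az":0.08,"hand":1},{"x":0,"y":0,"z":-1,"ax":0,"ay":0,"az":0.08,"hand":1},{"x":0,"y":0,"z":0,"ax":0,"ay":0,"az":0.08,"hand":1},{"x":0,"y":0,"z":0,"ax":0,"ay":0,"az":0.08,"hand":1},{"x":0,"y":0,"z":0,"ax":0,"ay":0,"az":0.08,"hand":1},{"x":0,"y":0,"z":0,"ax":0,"ay":0,"az":0.08,"hand":0},{"x":0,"y":0,"z":0,"ax":0,"ay":0,"az":0.08,"hand":0},{"x":0,"y":0,"z":0,"ax":0,"ay":0,"az":0.08,"hand":0},{"x":0,"y":0,"z":0,"ax":0,"ay":0,"az":0.08,"hand":0},{"x":0,"y":0,"z":0,"ax":0,"ay":0,"az":0.08,"hand":0},{"x":0,"y":0,"z":0,"ax":0,"ay":0,"az":0.08,"hand":0},{"x":0,"y":0,"z":0,"ax":0,"ay":0,"az":0.08,"hand":0},{"x":0,"y":0,"z":0,"ax":0,"ay":0,"az":0.08,"hand":0},{"x":0,"y":0,"z":0,"ax":0,"ay":0,"az":0.08,"hand":0},{"x":0,"y":0,"z":0,"ax":0,"ay":0,"az":0.06,"hand":0},{"x":0,"y":0,"z":0,"ax":0,"ay":0,"az":0,"hand":0}]'
python3 - <<'E'
from ov import *
P=np.array([.4918,.0272,1.137]);Q=np.array([.5213,-.244,.183])
for s in(.0228,):
    d=[(xf(P,[[12*np.cos(a),12*np.sin(a),h] for a in np.arange(0,6.28,.3)]),(0,255,255)) for h in(110-s*1000,101-s*1000)]
crop('side',230,170,50,60,10,'pics/k.png',d)
E
```

```text
time_s: 5.23
eef_pos: [0.4918, 0.0271, 0.0875]
tcp_rot: [3.141, 0.002, 2.745]
contact_force: [-2.6, 0.6, 8.6]
width: -0.0003
grip_force: 4.8
time_s: 6.73
eef_pos: [0.4915, 0.0272, 0.1553]
tcp_rot: [-3.141, 0.0, 0.973]
contact_force: [0.8, -0.8, -0.0]
width: 0.0856
grip_force: 0.0
```

View pics/k.png

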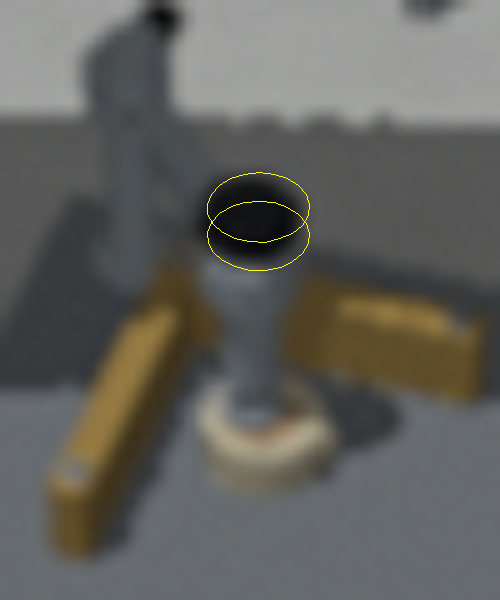

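```bash
python3 -m pendant '[{"x":-0.97,"y":0.58,"z":0,"ax":0,"ay":0,"az":0,"hand":0},{"x":-0.97,"y":0.58,"z":0,"ax":0,"ay":0,"az":0,"hand":0},{"x":-0.97,"y":0.58,"z":0,"ax":0,"ay":0,"az":0,"hand":0},{"x":-0.97,"y":0.58,"z":0,"ax":0,"ay":0,"az":0,"hand":0},{"x":-0.97,"y":0.58,"z":0,"ax":0,"ay":0,"az":0,"hand":0},{"x":-0.97,"y":0.58,"z":0,"ax":0,"ay":0,"az":0,"hand":0},{"x":-0.97,"y":0.58,"z":0,"ax":0,"ay":0,"az":0,"hand":0},{"x":-0.97,"y":0.58,"z":0,"ax":0,"ay":0,"az":0,"hand":0},{"x":-0.97,"y":0.58,"z":0,"ax":0,"ay":0,"az":0,"hand":0},{"x":-0.97,"y":0.58,"z":0,"ax":0,"ay":0,"az":0,"hand":0},{"x":-0.97,"y":0.58,"z":0,"ax":0,"ay":0,"az":0,"hand":0},{"x":-0.97,"y":0.58,"z":0,"ax":0,"ay":0,"az":0,"hand":0},{"x":-0.97,"y":0.58,"z":0.5,"ax":0,"ay":0,"az":0,"hand":0},{"x":-0.97,"y":0.58,"z":0.5,"ax":0,"ay":0,"az":0,"hand":0},{"x":-0.97,"y":0.58,"z":0.5,"ax":0,"ay":0,"az":0,"hand":0},{"x":0,"y":0,"z":1,"ax":0,"ay":0,"az":0,"hand":0},{"x":0,"y":0,"z":1,"ax":0,"ay":0,"az":0,"hand":0},{"x":0,"y":0,"z":0,"ax":0,"ay":0,"az":0,"hand":0},{"x":0,"y":0,"z":0,"ax":0,"ay":0,"az":0,"hand":0}]'
```

```text
time_s: 8.37
eef_pos: [0.471, -0.3105, 0.0838]
tcp_rot: [-3.138, -0.0, 0.976]
contact_force: [-0.9, -1.0, -1.3]
width: 0.0855
grip_force: 0.0
```

```bash
python3 -m pendant '[{"x":0,"y":0,"z":1,"ax":0,"ay":0,"az":0.004,"hand":0},{"x":0,"y":0,"z":1,"ax":0,"ay":0,"az":0,"hand":0},{"x":0,"y":0,"z":1,"ax":0,"ay":0,"az":0,"hand":0},{"x":0,"y":0,"z":0.6,"ax":0,"ay":0,"az":0,"hand":0},{"x":0,"y":0,"z":0.3,"ax":0,"ay":0,"az":0,"hand":0},{"x":0,"y":0,"z":0,"ax":0,"ay":0,"az":0,"hand":0},{"x":0,"y":0,"z":0,"ax":0,"ay":0,"az":0,"hand":0}]' 40;  python3 -m pendant '[{"x":0,"y":0,"z":0,"ax":0,"ay":0,"az":0,"hand":1},{"x":0,"y":0,"z":0,"ax":0,"ay":0,"az":0,"hand":1},{"x":0,"y":0,"z":0,"ax":0,"ay":0,"az":0,"hand":1},{"x":0,"y":0,"z":0,"ax":0,"ay":0,"az":0,"hand":1},{"x":0,"y":0,"z":0,"ax":0,"ay":0,"az":0,"hand":1},{"x":0,"y":0,"z":0,"ax":0,"ay":0,"az":0,"hand":1},{"x":0,"y":0,"z":0,"ax":0,"ay":0,"az":0,"hand":1},{"x":0,"y":0,"z":0,"ax":0,"ay":0,"az":0,"hand":1},{"x":0,"y":0,"z":0,"ax":0,"ay":0,"az":0,"hand":1},{"x":0,"y":0,"z":0,"ax":0,"ay":0,"az":0,"hand":1},{"x":0,"y":0,"z":0,"ax":0,"ay":0,"az":0,"hand":1},{"x":0,"y":0,"z":0,"ax":0,"ay":0,"az":0,"hand":1}]' 80; python3 -m pendant '[{"x":0,"y":0,"z":-0.5,"ax":0,"ay":0,"az":0,"hand":1},{"x":0,"y":0,"z":0,"ax":0,"ay":0,"az":0,"hand":1},{"x":0,"y":0,"z":0,"ax":0,"ay":0,"az":0,"hand":1},{"x":0,"y":0,"z":0,"ax":0,"ay":0,"az":0,"hand":1}]'
```

```text
time_s: 8.95
eef_pos: [0.4728, -0.3117, 0.0084]
tcp_rot: [3.14, 0.0, 0.969]
contact_force: [-0.3, 0.5, 0.2]
width: 0.0855
grip_force: 0.0
time_s: 9.95
eef_pos: [0.472, -0.3114, 0.0077]
tcp_rot: [-3.141, 0.0, 0.969]
contact_force: [-2.2, 0.6, 5.9]
width: 0.0086
grip_force: 80.4
time_s: 10.28
eef_pos: [0.4719, -0.311, 0.0166]
tcp_rot: [-3.141, -0.0, 0.969]
contact_force: [0.1, 0.1, -3.1]
width: 0.0084
grip_force: 79.4
```

```bash
python3 -m pendant '[{"x":0,"y":0,"z":-0.8,"ax":0,"ay":0,"az":0,"hand":1},{"x":0,"y":0,"z":-0.8,"ax":0,"ay":0,"az":0,"hand":1},{"x":0,"y":0,"z":-0.8,"ax":0,"ay":0,"az":-0.05,"hand":1},{"x":0,"y":0,"z":0,"ax":0,"ay":0,"az":-0.07,"hand":1},{"x":0,"y":0,"z":0,"ax":0,"ay":0,"az":-0.08,"hand":1},{"x":0,"y":0,"z":0,"ax":0,"ay":0,"az":-0.08,"hand":1},{"x":0,"y":0,"z":0,"ax":0,"ay":0,"az":-0.08,"hand":1},{"x":0,"y":0,"z":0,"ax":0,"ay":0,"az":-0.08,"hand":1},{"x":0,"y":0,"z":0,"ax":0,"ay":0,"az":-0.08,"hand":1},{"x":0,"y":0,"z":0,"ax":0,"ay":0,"az":-0.07,"hand":1},{"x":0,"y":0,"z":0,"ax":0,"ay":0,"az":-0.046,"hand":1},{"x":0,"y":0,"z":0,"ax":0,"ay":0,"az":0,"hand":1},{"x":0,"y":0,"z":0,"ax":0,"ay":0,"az":0,"hand":1}]'; python3 -m pendant '[{"x":0.5,"y":0.33,"z":0,"ax":0,"ay":0,"az":0,"hand":1},{"x":1,"y":0.66,"z":0,"ax":0,"ay":0,"az":0,"hand":1},{"x":1,"y":0.66,"z":0,"ax":0,"ay":0,"az":0,"hand":1},{"x":1,"y":0.66,"z":0,"ax":0,"ay":0,"az":0,"hand":1},{"x":1,"y":0.66,"z":0,"ax":0,"ay":0,"az":0,"hand":1},{"x":1,"y":0.66,"z":0,"ax":0,"ay":0,"az":0,"hand":1},{"x":1,"y":0.66,"z":0,"ax":0,"ay":0,"az":0,"hand":1},{"x":1,"y":0.66,"z":0,"ax":0,"ay":0,"az":0,"hand":1},{"x":1,"y":0.66,"z":0,"ax":0,"ay":0,"az":0,"hand":1},{"x":1,"y":0.66,"z":0,"ax":0,"ay":0,"az":0,"hand":1},{"x":0.4,"y":0.33,"z":0,"ax":0,"ay":0,"az":0,"hand":1},{"x":0,"y":0,"z":0,"ax":0,"ay":0,"az":0,"hand":1},{"x":0,"y":0,"z":0,"ax":0,"ay":0,"az":0,"hand":1}]'
python3 - <<'E'
from ov import *
P=np.array([.4918,.0272,1.137]); s=r.sense(); t=s['eef_pos']; y=s['tcp_rot'][2]-.786
c,sn=np.cos(y),np.sin(y); Q=np.array([*(t[:2]-np.array([[c,-sn],[sn,c]])@[-.062,-.057]),y]); h=t[2]-.0077
print(Q,h,s['contact_force'],s['time_s'])
d=[(L+[0,0,h] if col==(255,0,255) else L,col) for L,col in outl(P,Q)]
crop('side',205,165,100,100,6,'pics/p.png',d)
E
```

```text
time_s: 11.37
eef_pos: [0.4719, -0.3111, 0.0646]
tcp_rot: [-3.141, -0.001, 1.921]
contact_force: [0.3, 0.8, -3.6]
width: 0.0083
grip_force: 79.3
time_s: 12.45
eef_pos: [0.5277, -0.0794, 0.0652]
tcp_rot: [-3.141, 0.001, 1.924]
contact_force: [0.2, -0.4, -3.4]
width: 0.0087
grip_force: 79.3
[5.01970160e-01 7.45235698e-04 1.13779607e+00] 0.057518140458464484 [ 0.18698486 -0.44885725 -3.38622089] 12.45
```

View pics/p.png

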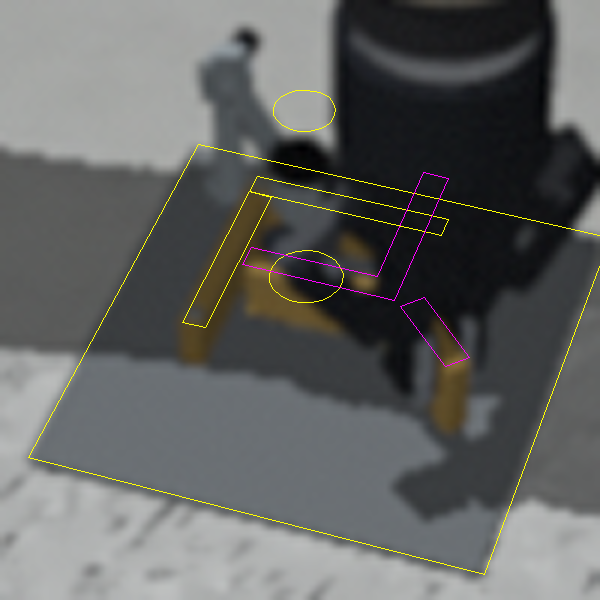

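The angle hangs squarely in the hand, and the outline matches at the lug (457,362) and at end B (250,265). I'll lower it onto the plate.

```bash
python3 -m pendant '[{"x":0,"y":0,"z":0.8,"ax":0,"ay":0,"az":0,"hand":1},{"x":0,"y":0,"z":0.8,"ax":0,"ay":0,"az":0,"hand":1},{"x":0,"y":0,"z":0.5,"ax":0,"ay":0,"az":0,"hand":1},{"x":0,"y":0,"z":0.3,"ax":0,"ay":0,"az":0,"hand":1},{"x":0,"y":0,"z":0,"ax":0,"ay":0,"az":0,"hand":1},{"x":0,"y":0,"z":0,"ax":0,"ay":0,"az":0,"hand":1}]'; python3 -m pendant '[{"x":0,"y":0,"z":0.1,"ax":0,"ay":0,"az":0,"hand":1},{"x":0,"y":0,"z":0,"ax":0,"ay":0,"az":0,"hand":1},{"x":0,"y":0,"z":0,"ax":0,"ay":0,"az":0,"hand":1}]'
```

```text
time_s: 13.0
eef_pos: [0.5274, -0.0804, 0.0171]
tcp_rot: [-3.141, -0.0, 1.922]
contact_force: [0.3, 0.5, -3.6]
width: 0.0089
grip_force: 79.3
time_s: 13.25
eef_pos: [0.5284, -0.0802, 0.0161]
tcp_rot: [3.14, 0.001, 1.923]
contact_force: [0.9, 0.1, -3.3]
width: 0.0088
grip_force: 79.3
```

```bash
python3 -m pendant '[{"x":0,"y":0,"z":0.05,"ax":0,"ay":0,"az":0,"hand":1},{"x":0,"y":0,"z":0,"ax":0,"ay":0,"az":0,"hand":1},{"x":0,"y":0,"z":0,"ax":0,"ay":0,"az":0,"hand":1}]'
```

```text
time_s: 13.5
eef_pos: [0.5279, -0.0799, 0.0145]
tcp_rot: [3.141, 0.0, 1.923]
contact_force: [0.5, -0.6, -3.0]
width: 0.0087
grip_force: 79.3
```

```bash
python3 -m pendant '[{"x":0,"y":0,"z":0.05,"ax":0,"ay":0,"az":0,"hand":1},{"x":0,"y":0,"z":0.02,"ax":0,"ay":0,"az":0,"hand":1},{"x":0,"y":0,"z":0,"ax":0,"ay":0,"az":0,"hand":1},{"x":0,"y":0,"z":0,"ax":0,"ay":0,"az":0,"hand":1}]'; python3 -m pendant '[{"x":0.2,"y":0,"z":0,"ax":0,"ay":0,"az":0,"hand":1},{"x":0.3,"y":0,"z":0,"ax":0,"ay":0,"az":0,"hand":1},{"x":0.3,"y":0,"z":0,"ax":0,"ay":0,"az":0,"hand":1},{"x":0.2,"y":0,"z":0,"ax":0,"ay":0,"az":0,"hand":1},{"x":0,"y":0,"z":0,"ax":0,"ay":0,"az":0,"hand":1},{"x":0,"y":0,"z":0,"ax":0,"ay":0,"az":0,"hand":1}]'
```

```text
time_s: 13.83
eef_pos: [0.5281, -0.08, 0.0136]
tcp_rot: [3.141, 0.0, 1.923]
contact_force: [-1.6, 0.8, 1.9]
width: 0.0086
grip_force: 80.1
time_s: 14.33
eef_pos: [0.5213, -0.0604, 0.0136]
tcp_rot: [3.14, -0.0, 1.924]
contact_force: [-0.2, -0.4, 4.7]
width: 0.0087
grip_force: 80.5
```

```bash
for i in 1; do :; done; python3 -m pendant '[{"x":0.1,"y":0,"z":0,"ax":0,"ay":0,"az":0,"hand":1},{"x":0.1,"y":0,"z":0,"ax":0,"ay":0,"az":0,"hand":1},{"x":0.05,"y":0,"z":0,"ax":0,"ay":0,"az":0,"hand":1},{"x":0,"y":0,"z":0,"ax":0,"ay":0,"az":0,"hand":1},{"x":0,"y":0,"z":0,"ax":0,"ay":0,"az":0,"hand":1}]'; python3 -m pendant '[{"x":0.05,"y":0,"z":0,"ax":0,"ay":0,"az":0,"hand":1},{"x":0,"y":0,"z":0,"ax":0,"ay":0,"az":0,"hand":1},{"x":0,"y":0,"z":0,"ax":0,"ay":0,"az":0,"hand":1}]'
```

```text
time_s: 14.75
eef_pos: [0.52, -0.0571, 0.0136]
tcp_rot: [3.14, 0.002, 1.922]
contact_force: [1.8, -4.2, 6.3]
width: 0.0087
grip_force: 80.5
time_s: 15.0
eef_pos: [0.5197, -0.0563, 0.0136]
tcp_rot: [3.14, 0.002, 1.922]
contact_force: [2.2, -4.0, 5.3]
width: 0.0086
grip_force: 80.6
```

```bash
python3 -m pendant '[{"x":0.05,"y":0,"z":0,"ax":0,"ay":0,"az":0,"hand":1},{"x":0,"y":0,"z":0,"ax":0,"ay":0,"az":0,"hand":1},{"x":0,"y":0,"z":0,"ax":0,"ay":0,"az":0,"hand":1}]'
```

```text
time_s: 15.25
eef_pos: [0.5194, -0.0554, 0.0136]
tcp_rot: [3.14, 0.002, 1.922]
contact_force: [2.2, -5.0, 6.0]
width: 0.0088
grip_force: 80.6
```

```bash
python3 -m pendant '[{"x":0.05,"y":0,"z":0,"ax":0,"ay":0,"az":0,"hand":1},{"x":0,"y":0,"z":0,"ax":0,"ay":0,"az":0,"hand":1},{"x":0,"y":0,"z":0,"ax":0,"ay":0,"az":0,"hand":1}]';python3 -m pendant '[{"x":0.05,"y":0,"z":0,"ax":0,"ay":0,"az":0,"hand":1},{"x":0,"y":0,"z":0,"ax":0,"ay":0,"az":0,"hand":1},{"x":0,"y":0,"z":0,"ax":0,"ay":0,"az":0,"hand":1}]'
```

```text
time_s: 15.5
eef_pos: [0.519, -0.0544, 0.0136]
tcp_rot: [3.14, 0.002, 1.922]
contact_force: [2.4, -4.8, 4.5]
width: 0.0085
grip_force: 80.6
time_s: 15.75
eef_pos: [0.5187, -0.0535, 0.0136]
tcp_rot: [3.14, 0.002, 1.922]
contact_force: [1.9, -4.7, 5.1]
width: 0.0087
grip_force: 80.6
```

```bash
python3 -m pendant '[{"x":0.05,"y":0,"z":0,"ax":0,"ay":0,"az":0,"hand":1},{"x":0,"y":0,"z":0,"ax":0,"ay":0,"az":0,"hand":1},{"x":0,"y":0,"z":0,"ax":0,"ay":0,"az":0,"hand":1}]'
```

```text
time_s: 16.0
eef_pos: [0.5184, -0.0526, 0.0137]
tcp_rot: [3.14, 0.002, 1.922]
contact_force: [1.2, -3.7, 5.5]
width: 0.0085
grip_force: 80.6
```

```bash
python3 -m pendant '[{"x":0.05,"y":0,"z":0,"ax":0,"ay":0,"az":0,"hand":1},{"x":0,"y":0,"z":0,"ax":0,"ay":0,"az":0,"hand":1},{"x":0,"y":0,"z":0,"ax":0,"ay":0,"az":0,"hand":1}]';python3 -m pendant '[{"x":0.05,"y":0,"z":0,"ax":0,"ay":0,"az":0,"hand":1},{"x":0,"y":0,"z":0,"ax":0,"ay":0,"az":0,"hand":1},{"x":0,"y":0,"z":0,"ax":0,"ay":0,"az":0,"hand":1}]'
```

```text
time_s: 16.25
eef_pos: [0.518, -0.0517, 0.0136]
tcp_rot: [3.14, 0.002, 1.922]
contact_force: [1.7, -4.5, 5.4]
width: 0.0088
grip_force: 80.6
time_s: 16.5
eef_pos: [0.5178, -0.0513, 0.0136]
tcp_rot: [3.141, 0.003, 1.922]
contact_force: [1.6, -6.1, 5.0]
width: 0.0087
grip_force: 80.5
```

```bash
python3 -m pendant '[{"x":0.05,"y":0,"z":0,"ax":0,"ay":0,"az":0,"hand":1},{"x":0,"y":0,"z":0,"ax":0,"ay":0,"az":0,"hand":1},{"x":0,"y":0,"z":0,"ax":0,"ay":0,"az":0,"hand":1}]'
```

```text
time_s: 16.75
eef_pos: [0.5176, -0.0513, 0.0137]
tcp_rot: [3.141, 0.005, 1.921]
contact_force: [2.9, -8.0, 3.5]
width: 0.0087
grip_force: 80.4
```

```bash
python3 -m pendant '[{"x":0.05,"y":0,"z":0,"ax":0,"ay":0,"az":0,"hand":1},{"x":0.05,"y":0,"z":0,"ax":0,"ay":0,"az":0,"hand":1},{"x":0,"y":0,"z":0,"ax":0,"ay":0,"az":0,"hand":1},{"x":0,"y":0,"z":0,"ax":0,"ay":0,"az":0,"hand":1}]'; python3 - <<'E'
from rig import r;import numpy as np
for i in range(4):
    r.read_camera('top');s=r.sense();c,n=np.cos(1.137),np.sin(1.137);f=s['contact_force'];t=s['ft_torque']
    print(s['eef_pos'].round(4),'plate f',f[0]*c+f[1]*n,-f[0]*n+f[1]*c,f[2],t.round(2),s['tcp_rot'])
E
```

```text
time_s: 17.08
eef_pos: [0.5173, -0.0512, 0.0139]
tcp_rot: [-3.141, 0.009, 1.92]
contact_force: [2.4, -11.8, 3.8]
width: 0.0086
grip_force: 80.4
[ 0.5172 -0.0512  0.0139] plate f -10.320595114836681 -7.515165600408432 3.7622589683493977 [-2.21 -0.4  -0.19] [-3.14136687  0.00865504  1.91950316]
[ 0.5172 -0.0512  0.0139] plate f -10.884830415595879 -7.4756016615590815 3.9735644432504795 [-2.18 -0.38 -0.22] [-3.14138122  0.00864977  1.91950339]
[ 0.5172 -0.0512  0.0139] plate f -9.91924681368433 -7.607401995619021 4.627230081325315 [-2.23 -0.43 -0.26] [-3.14139901  0.0086109   1.91945681]
[ 0.5172 -0.0512  0.0139] plate f -10.587426827532452 -7.650376302951477 3.6781182369627228 [-2.2  -0.41 -0.18] [-3.14140439  0.00859756  1.9194191 ]
```

```bash
cat > s.py <<'E'
from rig import r;import numpy as np
r.read_camera('top');s=r.sense();c,n=np.cos(1.137),np.sin(1.137);f=s['contact_force'];e=s['eef_pos']-[.4918,.0272,0]
print('plate pos mm',1e3*(e[0]*c+e[1]*n),1e3*(-e[0]*n+e[1]*c),1e3*e[2],'f',f[0]*c+f[1]*n,-f[0]*n+f[1]*c,f[2],s['ft_torque'].round(2),s['tcp_rot'].round(3))
E
python3 s.py; python3 -m pendant '[{"x":0.05,"y":-0.05,"z":0,"ax":0,"ay":0,"az":0,"hand":1},{"x":0,"y":0,"z":0,"ax":0,"ay":0,"az":0,"hand":1},{"x":0,"y":0,"z":0,"ax":0,"ay":0,"az":0,"hand":1}]'>/dev/null; python3 s.py;python3 -m pendant '[{"x":0.05,"y":-0.05,"z":0,"ax":0,"ay":0,"az":0,"hand":1},{"x":0,"y":0,"z":0,"ax":0,"ay":0,"az":0,"hand":1},{"x":0,"y":0,"z":0,"ax":0,"ay":0,"az":0,"hand":1}]'>/dev/null; python3 s.py
```

```text
plate pos mm -60.45330504473486 -56.04872518651737 13.88079021864803 f -10.796447151031353 -7.666265978461237 3.372274805795615 [-2.18 -0.42 -0.17] [-3.141  0.009  1.919]
plate pos mm -60.545437757055886 -55.5435839415659 14.092231488765796 f -9.862591208505998 -8.118882809817151 3.383848367893758 [-2.41 -0.74 -0.41] [3.141 0.01  1.919]
plate pos mm -60.57036044969985 -54.52761388173201 14.220066037282399 f -10.555983015109716 -10.87515709577995 4.107393887272303 [-2.52 -0.82 -0.45] [3.14  0.011 1.918]
```

```bash
python3 -m pendant '[{"x":0.05,"y":-0.05,"z":0,"ax":0,"ay":0,"az":0,"hand":1},{"x":0,"y":0,"z":0,"ax":0,"ay":0,"az":0,"hand":1},{"x":0,"y":0,"z":0,"ax":0,"ay":0,"az":0,"hand":1}]'>/dev/null; python3 s.py; python3 -m pendant '[{"x":0.05,"y":-0.05,"z":0,"ax":0,"ay":0,"az":0,"hand":1},{"x":0,"y":0,"z":0,"ax":0,"ay":0,"az":0,"hand":1},{"x":0,"y":0,"z":0,"ax":0,"ay":0,"az":0,"hand":1}]'>/dev/null; python3 s.py
```

```text
plate pos mm -60.58571794149955 -53.447817846300666 14.249648763170493 f -9.870858351813263 -10.210240363484298 1.6408739549118159 [-2.57 -1.01 -0.42] [3.14  0.011 1.918]
plate pos mm -60.58925144522116 -53.4216052519082 14.506849237906655 f -9.056851764781683 -12.517541477713305 1.0103414322105977 [-2.87 -1.35 -0.44] [3.138 0.013 1.918]
```

```bash
python3 - <<'E'
from ov import *
P=np.array([.4918,.0272,1.137])
d=[o for i,o in enumerate(outl(P,P)) if i in(0,1,2,5,6)]; d=[(L+[0,0,.006] if col==(255,0,255) else L,col) for L,col in d]
crop('side',220,185,80,70,7.4,'/tmp/a.png');crop('side',220,185,80,70,3.3,'/tmp/b.png',d);crop('top',210,150,75,75,3.4,'/tmp/c.png')
M=np.zeros((600,800,3),np.uint8)
for f,x,y in(('/tmp/a.png',0,0),('/tmp/b.png',0,0),('/tmp/c.png',540,240)):
    i=cv2.imread(f)
    if 'b.' in f: x,y=593-60,0; i=i[:,:264]
    M[y:y+i.shape[0],x:x+i.shape[1]]=i[:600-y,:800-x]
a=cv2.imread('/tmp/a.png')[:,:533];M[:a.shape[0],:a.shape[1]]=a
cv2.imwrite('pics/f.png',M)
E
```

```text
(no output)
```

View pics/f.png

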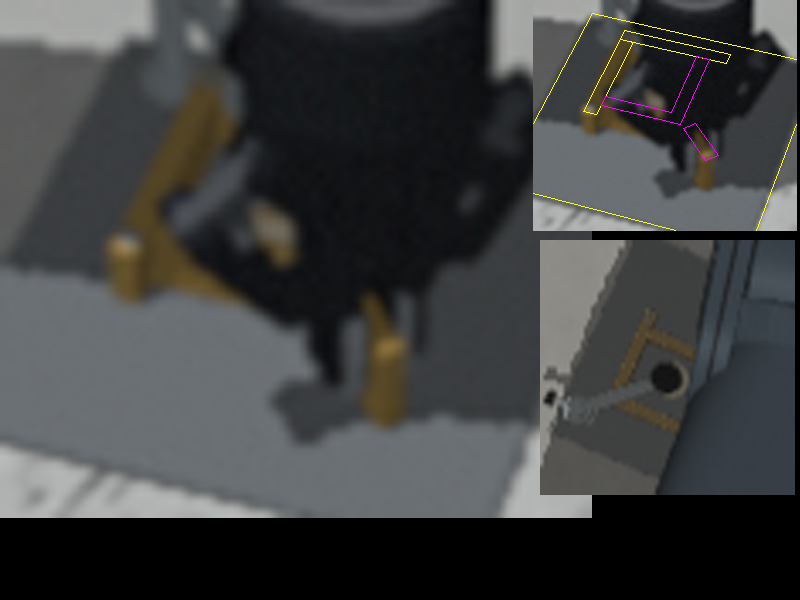

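End B butts on the left wall (side view, about (150,280)), and in the top view arm A reaches the far wall. I'll press down slightly and check squareness in a top close-up.

```bash
python3 -m pendant '[{"x":0,"y":0,"z":0.05,"ax":0,"ay":0,"az":0,"hand":1},{"x":0.03,"y":0.03,"z":0,"ax":0,"ay":0,"az":0,"hand":1},{"x":0,"y":0,"z":0,"ax":0,"ay":0,"az":0,"hand":1},{"x":0,"y":0,"z":0,"ax":0,"ay":0,"az":0,"hand":1}]'; python3 s.py; python3 - <<'E'
from ov import *
P=np.array([.4918,.0272,1.137])
d=[o for i,o in enumerate(outl(P,P)) if i in(1,2,5)]; d=[(L+[0,0,.006] if col==(255,0,255) else L,col) for L,col in d]
crop('top',225,165,32,44,12,'/tmp/a.png');crop('top',225,165,32,44,12,'/tmp/b.png',d)
cv2.imwrite('pics/g.png',np.hstack([cv2.imread('/tmp/a.png'),cv2.imread('/tmp/b.png')]))
E
```

```text
time_s: 19.02
eef_pos: [0.5149, -0.0502, 0.0143]
tcp_rot: [3.139, 0.015, 1.918]
contact_force: [5.7, -16.3, 4.8]
width: 0.0088
grip_force: 80.6
plate pos mm -60.59549480149694 -53.50632448249582 14.304529840213462 f -12.51159765310292 -11.233198122266309 4.998262833096278 [-3.03 -0.84 -0.4 ] [3.139 0.015 1.918]
```

View pics/g.png

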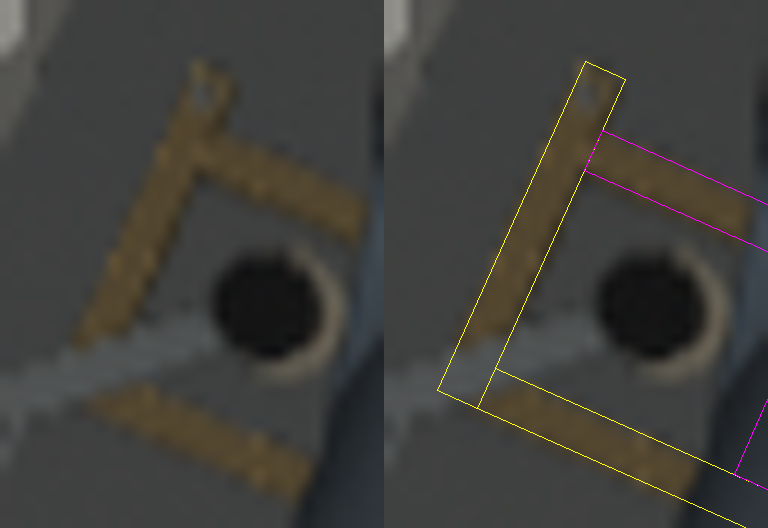

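```bash
python3 -m pendant '[{"x":0.05,"y":-0.05,"z":0,"ax":0,"ay":0,"az":0,"hand":1},{"x":0.05,"y":-0.05,"z":0,"ax":0,"ay":0,"az":0,"hand":1},{"x":0.05,"y":-0.05,"z":0.02,"ax":0,"ay":0,"az":0,"hand":1},{"x":0,"y":0,"z":0,"ax":0,"ay":0,"az":0,"hand":1},{"x":0,"y":0,"z":0,"ax":0,"ay":0,"az":0,"hand":1},{"x":0,"y":0,"z":0,"ax":0,"ay":0,"az":0,"hand":1},{"x":0,"y":0,"z":0,"ax":0,"ay":0,"az":0,"hand":1}]'; python3 s.py
```

```text
time_s: 19.75
eef_pos: [0.5148, -0.0502, 0.0151]
tcp_rot: [3.133, 0.021, 1.917]
contact_force: [11.9, -19.3, 1.4]
width: 0.0085
grip_force: 80.1
plate pos mm -60.55826865481858 -53.411260063206036 15.067868107881733 f -12.994962467694407 -18.81641954899962 1.5168107446477777 [-3.86 -2.11 -0.4 ] [3.133 0.021 1.917]
```

```bash
python3 -m pendant '[{"x":0,"y":0,"z":0.08,"ax":0,"ay":0,"az":0,"hand":1},{"x":0,"y":0,"z":0.08,"ax":0,"ay":0,"az":0,"hand":1},{"x":0,"y":0,"z":0,"ax":0,"ay":0,"az":0,"hand":1},{"x":0,"y":0,"z":0,"ax":0,"ay":0,"az":0,"hand":1},{"x":0,"y":0,"z":0,"ax":0,"ay":0,"az":0,"hand":1},{"x":0,"y":0,"z":0,"ax":0,"ay":0,"az":0,"hand":1}]'; python3 s.py
```

```text
time_s: 20.3
eef_pos: [0.515, -0.0504, 0.0139]
tcp_rot: [3.132, 0.021, 1.917]
contact_force: [8.0, -19.3, 9.9]
width: 0.009
grip_force: 81.5
plate pos mm -60.61302340139938 -53.66919609703494 13.923230107652424 f -14.172917564590813 -15.940489374113575 9.903493908847423 [-3.47 -1.11 -0.36] [3.132 0.021 1.917]
```

```bash
python3 s.py; python3 -c "
from rig import r;print(r.close_job())"
```

```text
plate pos mm -60.60595907236573 -53.655357472128294 13.925610879812496 f -14.114633148197894 -16.28521026747287 10.554825599764449 [-3.44 -1.06 -0.38] [3.132 0.021 1.917]
the job is handed in; nothing more can be done
None
```

I handed the job in (no verdict came back): I pushed the knob down about 22 mm and let go (foot compressed about 6 mm by estimate), and the arm is still holding the angle in the corner, pressing about 14 N towards the far wall and 16 N towards the left wall.

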